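# Set the span trimmer of an opened kitchen scale

## Robot

A 6-joint arm with a two-finger parallel gripper is mounted at the origin on the work surface. World frame = base frame: x ahead of the robot, y to its left, z up, the work surface at z = 0. Lengths are in m, angles in rad, forces in N, time in s.
With the tool pointing down it reaches from about 0.3 to 0.875 m from the base axis. Payload 6.4 kg.
Tool frame: the origin (TCP) lies at the very end of the fingers, on their centre line; the grasp point (between the pads) lies 19 mm behind it; z points along the fingers, y is the line along which they close (so a half turn about z gives the same grasp; the last joint's range is limited). The gripper opens to 85 mm and grips with 20 to 120 N. Pads are 22 mm wide; open, the fingers measure 114 mm over their backs; the gripper's body (76 mm by 85 mm) begins 54 mm behind the grasp point. The pads swing forward as they close: fully open they stand 13 mm farther back than shut.
Start: joints at [-1.549, 0.181, 1.607, -0, 1.354, -0.206], TCP at [0.13, -0.56, 0.231] pointing down, gripper open.
Joint ranges: [-2.99, 2.99], [-0.89, 2.07], [0.3, 2.58], [-1.14, 4.28], [0, 2.63], [-3.12, 3.12]. Speed limits (rad/s): [2.57, 2.57, 3.01, 3.14, 3.14, 3.14].

## Interface

Orientations are given as a unit quaternion [w, x, y, z].
In Python, from bench import ctrl gives the robot as it stands.
- The arm moves only by the tool jog_arm, never from a script. Its argument "series" is a list that holds one entry, the list of rows, each a list of 7 numbers: the shift along the tool's x, y, z in mm, then the turn, a rotation vector about the tool's x, y, z in rad, then the finger opening in mm, from 0 to 85.4. In form: [[[tx, ty, tz, rx, ry, rz, gripper], ...]]. A call has exactly 10 rows; each row shifts and turns the commanded pose from where the row before left it, along the tool's axes as they then stand; what a row does not reach is not made up. A row lasts 1/10 s, in which the tool goes at most 50 mm and 8.59 degrees, less where a joint would pass 70% of its speed; a pose out of reach is approached as far as the arm can. A call with a gripper value outside its range is refused whole. The fingers move at their own pace and stop on an object; the grip force is fixed at half the most. Time passes only in rows, so rows that do not move let the fingers close, or fill a call up. It gives the time, the measured TCP pose, the force, the opening and the grip force at its end, in the units of the state.
- ctrl.get_obs(): the state, without advancing time (a new reading comes with each control period).
- ctrl.camera(name): name is "scene" or "top" or "wrist"; returns a dict with "frame" (384x512x3 uint8, blue, green, red), "z_map" (384x512 float32, m along the optical axis (not along the pixel's ray), 0 where there is no reading), "fx", "fy", "cx", "cy" (pixels), "k1" (the pictures are not rectified: a ray, as slopes to the right and down, at radius r is drawn at 1 + k1 r^2 times it, then the intrinsics apply), "xyz" and "rotation" of the camera in the world. Camera axes: x right, y down, z forward; pixel columns grow to the right and rows downward; lengths in m; the calibration is good to about 2 mm. A picture is of the moment at which its call begins.
- ctrl.hand_in(): hands the job in; it is judged then, once.
The state is a dict: "time_s": time; "q": joint angles; "dq": joint speeds; "joint_efforts": joint torques, N m; "eef_pos": TCP position; "eef_rot": TCP orientation; "wrist_force": force on the tool from outside, world axes, zero at the start; "torque": the same for the moment, N m; "opening": opening from 0.0 (shut) to 1.0 (fully open); "grasp_force": force on a finger pad.
Only numpy, scipy, OpenCV 4.12 (cv2) and the standard library are available. Lean on these libraries where they do the work, as an engineer would, in place of code of your own. Each camera call takes 0.05 s, during which the arm holds its last target. There are 200 camera calls.

## Task

The kitchen scale has its platter off. Take the plastic tuning tool from its wooden stand, put its blade in the slotted screw on the square housing and turn that screw clockwise until its slot lines up with the two black ribs beside it, leaving the screw on the round housing as it is. Then stand the tool back in the wooden stand, upright with its disc resting on the top.

Things in the scene. Friction and masses are not known exactly. Their poses are not given: they have to be found in the camera images.
- tool: Grey plastic tuning tool, about 50 g, 105 mm long, standing blade down. Origin: centre of the blade's tip, z up. Blade 20 mm wide (x), 4 mm thick (y), tip 3 mm, up to z 16; shaft 12 mm across to z 48; disc 50 mm across, z 48 to 53; flat handle 26 mm (x) by 16 mm (y), z 53 to 105. Pinch the handle from above across y; the blade is then parallel to the finger pads.
- stand: Fixed light wooden block, 90 x 90 x 60 mm high, with a 34 mm square hole right through. Origin: centre of its underside, under the hole. The tool stands in it with its disc resting on the top face, its tip then 12 mm above this origin. The blade goes in at any yaw when within 5 mm of the hole's centre.
- square_screw_slot (a point): Screw to turn: brass slotted head 34 mm across on the 62 mm square grey housing of the fixed white scale (280 x 200 mm, 45 mm high). Point: centre of the slot's floor, 57 mm above the counter; x along the slot, z up, turning with the screw. Slot open at both ends, 6 mm wide, 8 mm deep, below a flared mouth 14 mm wide at the top, 12 mm above the floor. Two black ribs flank the head.
- square_screw (a joint): Turn of that screw, rad, anticlockwise from above; 0 = slot in line with the two black ribs. It starts 0.7 to 1.2 anticlockwise of them, so it is turned clockwise; stops at -0.6 and 1.5. It turns stiffly (0.04 N m) and stays where it is left. The blade has about 0.1 rad of play in the slot either way.
- round_screw_edge (a point): The screw to leave alone: the same brass slotted head on a round grey housing, 66 mm across, on the same scale. This point is at one end of its slot, on the top of the head, 16 mm from its axis and 69 mm above the counter.

How it is judged:
On the way, in this order (a step that is already met when the one before it is completed fails the run):
1. the tool's blade is down in the slot of the screw on the square housing (horizontal distance between tool and square_screw_slot below 0.01 m and z of tool in the frame of square_screw_slot below 0.009 m and angle between the x axis of tool and the x axis of square_screw_slot, either way round below 0.26 rad), for 0.1 s.
2. with the blade still in the slot, the slot is within 0.26 rad of the ribs (horizontal distance between tool and square_screw_slot below 0.01 m and z of tool in the frame of square_screw_slot below 0.012 m and value of joint square_screw between -0.26 and 0.26 rad), for 0.1 s.
At the end, for the whole second after the job is handed in: The screw on the square housing stands within 0.26 rad (15 degrees) of its ribs; the tool is at rest in the stand's hole, within 15 mm of its axis, upright within 0.17 rad (10 degrees), its disc on the top face (tip at most 18 mm above the stand's underside) (value of joint square_screw between -0.26 and 0.26 rad and horizontal distance between tool and stand below 0.015 m and z of tool in the frame of stand below 0.018 m and angle between tool's own z axis and vertical below 0.17 rad and linear speed of tool below 0.02 m/s); the robot touches nothing.
It fails at once if the screw on the round housing is turned: its edge moves more than 5 mm (distance of round_screw_edge from where it was at the start of the episode above 0.005 m).
It also fails if it takes over 54 s, if anything falls off the work surface, if the arm or the gripper's body presses on something with over 40 N, if the wrist force passes 120 N, or if a joint passes its speed limit or range.

## Working session

There is one attempt and no reset: what is moved stays moved. The work goes in short steps, Python scripts to look and compute and a tool call to move; the robot and the scene stay as the last step left them, time stands still between calls to the robot, and variables do not carry over. Pictures are saved under pics/ and viewed, at most 10 in all, crops included, and the job is handed in when it is done.

Besides the shell and the picture viewer there is one more tool, called after "Emit:" in YAML: its name, and indented under it one key for each argument. jog_arm: Moves the arm, as the interface text tells. Its arguments: {"type":"object","properties":{"series":{"type":"array"}},"required":["series"]}

```bash
mkdir -p pics
cat > h.py <<'E'
import numpy as np, cv2, pickle
from bench import ctrl
def shot(n,tag):
    c=ctrl.camera(n); pickle.dump(c,open(f'pics/{tag}.pkl','wb')); cv2.imwrite(f'pics/{tag}.png',c['frame']); return c
def load(tag): return pickle.load(open(f'pics/{tag}.pkl','rb'))
def ray(c,u,v):
    K=np.array([[c['fx'],0,c['cx']],[0,c['fy'],c['cy']],[0,0,1.]])
    p=cv2.undistortPoints(np.array([[[u,v]]],float),K,np.array([c['k1'],0,0,0.]))[0,0]
    return np.array([p[0],p[1],1.])
def R(c):
    r=np.array(c['rotation'],float)
    if r.shape==(3,3): return r
    from scipy.spatial.transform import Rotation
    return Rotation.from_quat(np.roll(r.ravel(),-1)).as_matrix()
def pix_d(c,u,v):
    d=c['z_map'][int(round(v)),int(round(u))]; return np.array(c['xyz'])+R(c)@(ray(c,u,v)*d)
def pix_z(c,u,v,z):
    d=R(c)@ray(c,u,v); o=np.array(c['xyz']); return o+d*(z-o[2])/d[2]
E
python3 - <<'E'
from h import *
a=shot('top','top0');b=shot('scene','sc0')
for c in(a,b): print(c['xyz'],R(c).round(3).tolist(),c['fx'],c['k1'])
print(ctrl.get_obs())
cv2.imwrite('pics/top0b.png',cv2.resize(a['frame'],(800,600)))
E
```

```text
[ 0.43444465 -0.04440153  0.8669867 ] [[-0.021, -0.994, 0.106], [-1.0, 0.019, -0.017], [0.015, -0.106, -0.994]] 350.2788671880562 -0.06245082478862203
[ 0.91897918 -0.62642629  1.0003144 ] [[0.831, 0.452, -0.325], [0.556, -0.671, 0.49], [0.004, -0.588, -0.809]] 499.89715663392695 -0.042294418615515805
{'time_s': 0.1, 'q': array([-1.54928092e+00,  1.81459222e-01,  1.60791178e+00, -2.49791443e-05,
        1.35381999e+00, -2.06276896e-01]), 'dq': array([-0.00094029, -0.00133082, -0.00118011, -0.00039717,  0.00064596,
        0.00106407]), 'joint_efforts': array([ 3.38585887e-04, -4.45873976e+01, -3.52238452e+01, -3.56224336e-04,
        4.18747179e-03,  2.60683362e-05]), 'eef_pos': array([ 0.12986191, -0.55962485,  0.23047666]), 'eef_rot': array([-7.96886001e-04,  9.93520218e-01,  1.13652707e-01,  6.15802636e-05]), 'wrist_force': array([ 0.07245179, -0.31768943, -0.32356778]), 'torque': array([ 0.02416174, -0.0116561 , -0.02586351]), 'grasp_force': 0.0, 'opening': 1.0029010105159746}
```

View pics/top0b.png

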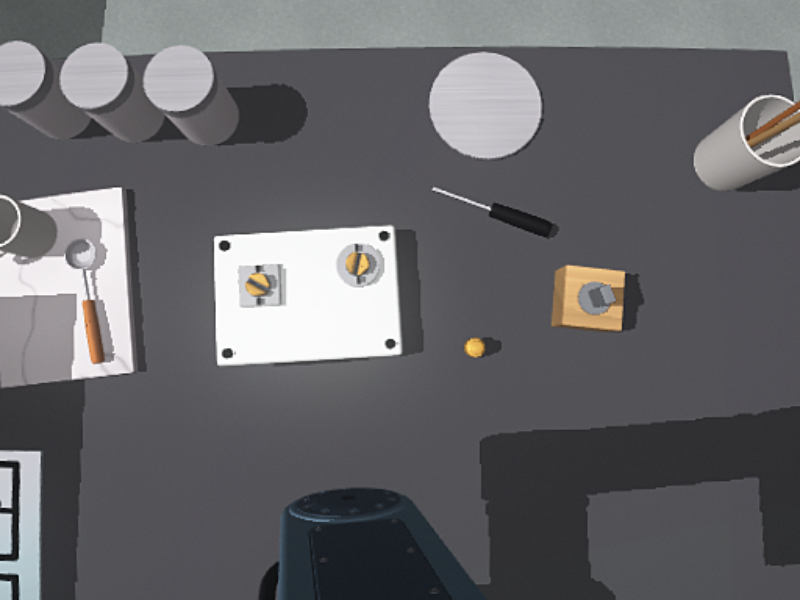

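The top view (800x600 scaling) shows the square-housing screw at (259,286), the round one at (358,263), and the tool in its stand at (598,297). I'll enlarge crops of the screw and stand.

Run:
```python
from h import *
a=load('top0');b=load('sc0')
f=lambda c,x,y,w,h,s:cv2.resize(c['frame'][y:y+h,x:x+w],None,fx=s,fy=s,interpolation=cv2.INTER_CUBIC)
A=f(a,145,162,40,40,10); B=f(a,350,165,54,54,400/54)
cv2.imwrite('pics/c1.png',np.hstack([A,B[:400,:400]]))
cv2.imwrite('pics/c2.png',cv2.resize(b['frame'],(800,600)))
# coarse positions
s=512/800
for n,u,v,z in(('sq',259,286,.069),('rd',358,263,.069)): print(n,pix_z(a,u*s,v*s,z),pix_d(a,u*s,v*s))
for n,p in (('stand TL',(567,265)),('TR',(626,271)),('BL',(563,324)),('BR',(622,331))): print(n,pix_z(a,p[0]*s,p[1]*s,.06))
print(pix_d(a,598*s,297*s),pix_d(a,605*s,293*s))
```

```text
sq [0.5359662  0.15515332 0.069     ] [0.53750732 0.1581826  0.0568864 ]
rd [0.56726706 0.00918694 0.069     ] [0.56908869 0.0099219  0.05805575]
stand TL [ 0.56008015 -0.30437528  0.06      ]
TR [ 0.5494015  -0.39489263  0.06      ]
BL [ 0.47138879 -0.29360317  0.06      ]
BR [ 0.45887088 -0.38289827  0.06      ]
[ 0.50651757 -0.33237179  0.10433046] [ 0.51057912 -0.33731354  0.11856012]
```

View pics/c1.png

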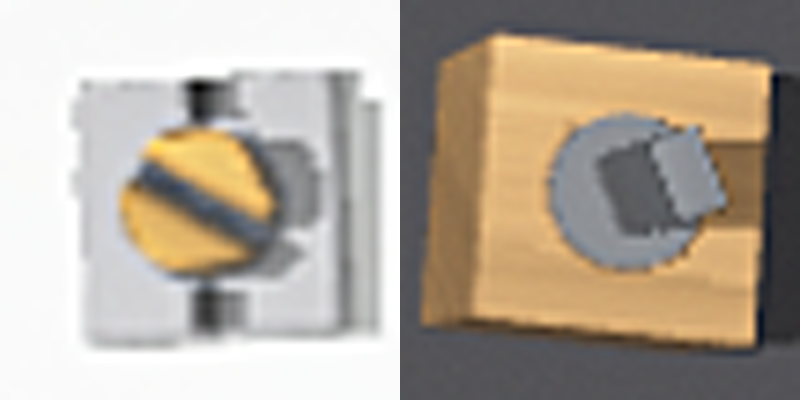

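View pics/c2.png

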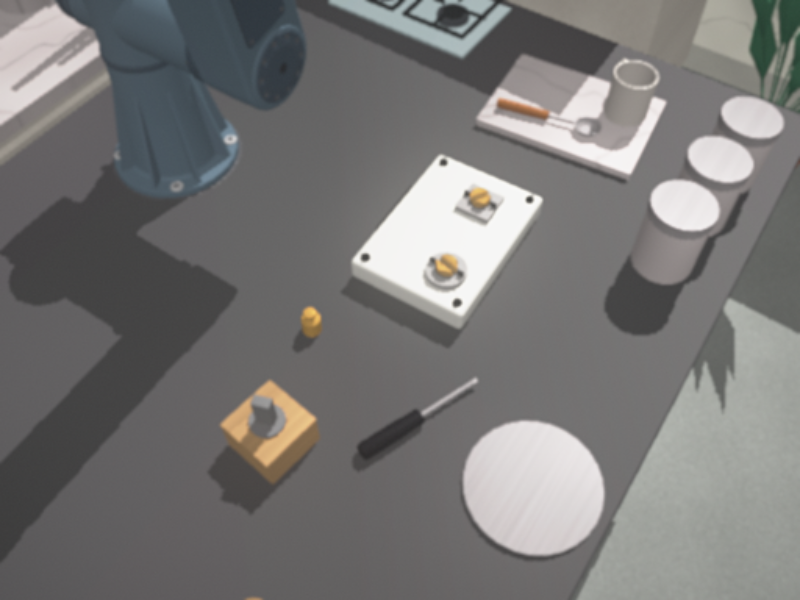

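The crop shows the slot from (145,170) to (267,238), ribs at (203,97) and (207,310), and the tool's handle top at corners (650,143), (693,127), (724,205), (683,225), disc centre (628,192). I'll convert these.

```bash
cat >> h.py <<'E'
def c1(x,y): return 145+(x+.5)/10-.5,162+(y+.5)/10-.5
def c2(x,y): k=400/54; return 350+(x-400+.5)/k-.5,165+(y+.5)/k-.5
ang=lambda p,q:np.degrees(np.arctan2(*(q-p)[1::-1]))
E
python3 - <<'E'
from h import *
a=load('top0')
P=lambda f,x,y,z:pix_z(a,*f(x,y),z)
s1,s2=P(c1,145,170,.067),P(c1,267,238,.067)
r1,r2=P(c1,203,97,.058),P(c1,207,310,.058)
print('slot',(s1+s2)/2,ang(s1,s2),np.linalg.norm(s1-s2),'head',P(c1,198,201,.069),'ribs',(r1+r2)/2,ang(r2,r1))
h=[P(c2,x,y,.117) for x,y in((650,143),(693,127),(724,205),(683,225))]
print('handle',sum(h)/4,ang(h[0],h[3]),ang(h[1],h[2]),ang(h[0],h[1]),np.linalg.norm(h[0]-h[3]),np.linalg.norm(h[0]-h[1]))
print('disc',P(c2,628,192,.065))
S=[P(c2,*p,.06) for p in((497,37),(772,65),(757,347),(470,325))]
print('stand',sum(S)/4,ang(S[3],S[0]),np.linalg.norm(S[0]-S[1]))
E
```

```text
slot [0.53879004 0.15710995 0.067     ] -119.96110927397662 0.032735422365004666 head [0.53924887 0.15843349 0.069     ] ribs [0.54015878 0.15960134 0.058     ] 1.5272870109013748
handle [ 0.50922747 -0.34047938  0.117     ] -160.87570966451125 -161.21425586452384 -71.22726252251962 0.025896547887153475 0.014027359851336295
disc [ 0.50939273 -0.34151625  0.065     ]
stand [ 0.50966901 -0.34232322  0.06      ] -8.390618468406835 0.08959250884721405
```

The checks hold: slot length 33 mm, handle 26x14 mm, stand side 90 mm, and a screw angle of about 1.02 rad. Next I move above the tool.

Emit:
jog_arm:
  series:
    - [[42,-12.8,0,0,0,0,85],[42,-12.8,0,0,0,0,85],[42,-12.8,0,0,0,0,85],[42,-12.8,0,0,0,0,85],[42,-12.8,0,0,0,0,85],[42,-12.8,0,0,0,0,85],[42,-12.8,0,0,0,0,85],[42,-12.8,0,0,0,0,85],[42,-12.8,0,0,0,0,85],[41,-12.8,0,0,0,0,85]]

```text
time_s: 1.1
eef_pos: [0.5105, -0.3394, 0.2308]
eef_rot: [-0.0, 0.994, 0.114, -0.0]
wrist_force: [-0.0, -1.0, 0.4]
opening: 0.993
grasp_force: 0.0
```

```bash
cat >> h.py <<'E'
from scipy.spatial.transform import Rotation as Ro
def pose():
    o=ctrl.get_obs(); return o,np.array(o['eef_pos']),Ro.from_quat(np.roll(o['eef_rot'],-1))
def to(p,yaw):
    "total shift in tool mm (present axes) and rotvec to reach p, x axis at yaw deg, pointing down"
    o,x,r=pose(); y=np.radians(yaw)
    T=Ro.from_matrix(np.array([[np.cos(y),np.sin(y),0],[np.sin(y),-np.cos(y),0],[0,0,-1]]))
    print('t',o['time_s'],'pos',x.round(4),'yaw',np.degrees(np.arctan2(*r.as_matrix()[1::-1,0])).round(2),'shift',(r.inv().apply(np.array(p)-x)*1000).round(1),'turn',(r.inv()*T).as_rotvec().round(4),'open',o['opening'],'F',o['wrist_force'].round(1))
E
python3 - <<'E'
from h import *
to([.5093,-.341,.075],19)
c=shot('wrist','w0'); cv2.imwrite('pics/w0b.png',cv2.resize(c['frame'],(800,600)))
E
```

```text
t 1.1 pos [ 0.5105 -0.3394  0.2308] yaw 13.06 shift [ -1.4   1.4 155.8] turn [-0.0006  0.0004 -0.1036] open 0.9930762264983718 F [-0.  -1.   0.4]
```

View pics/w0b.png

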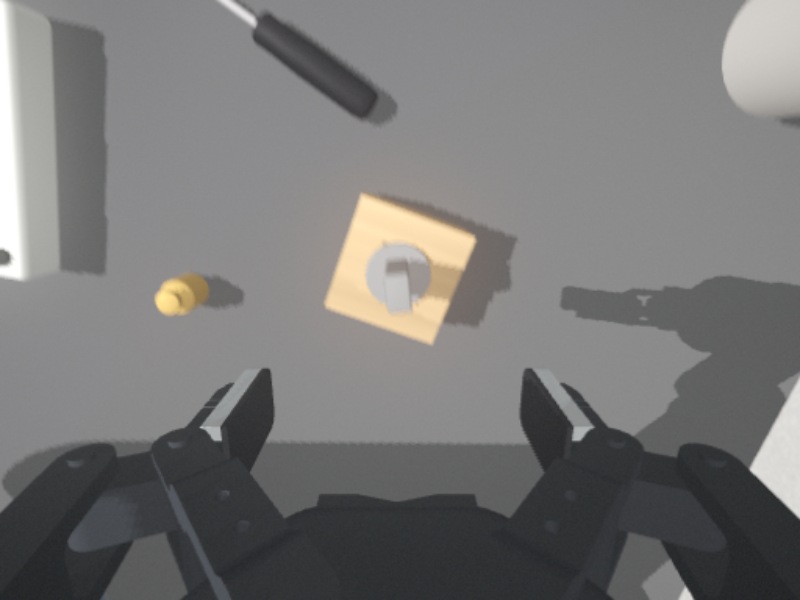

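The tool is centred between the fingers with its handle near (399,295) in the picture, and nearly aligned. I descend and close.

Emit:
jog_arm:
  series:
    - [[-1.4,1.4,0,0,0,-0.104,85],[0,0,25,0,0,0,85],[0,0,25,0,0,0,85],[0,0,25,0,0,0,85],[0,0,25,0,0,0,85],[0,0,20,0,0,0,85],[0,0,15,0,0,0,85],[0,0,12,0,0,0,85],[0,0,9,0,0,0,85],[0,0,0,0,0,0,60]]

```text
time_s: 2.15
eef_pos: [0.5076, -0.3421, 0.0742]
eef_rot: [-0.001, 0.986, 0.165, -0.001]
wrist_force: [-0.3, 0.1, -0.1]
opening: 0.852
grasp_force: 0.0
```

Emit:
jog_arm:
  series:
    - [[0,0,0,0,0,0,0],[0,0,0,0,0,0,0],[0,0,0,0,0,0,0],[0,0,0,0,0,0,0],[0,0,0,0,0,0,0],[0,0,0,0,0,0,0],[0,0,0,0,0,0,0],[0,0,0,0,0,0,0],[0,0,0,0,0,0,0],[0,0,0,0,0,0,0]]

```text
time_s: 3.15
eef_pos: [0.5085, -0.3429, 0.0761]
eef_rot: [0.001, 0.986, 0.165, 0.0]
wrist_force: [-0.1, 0.3, 5.4]
opening: 0.184
grasp_force: 59.1
```

Emit:
jog_arm:
  series:
    - [[0,0,-5,0,0,0,0],[0,0,-10,0,0,0,0],[0,0,-15,0,0,0,0],[0,0,-20,0,0,0,0],[0,0,-20,0,0,0,0],[0,0,-20,0,0,0,0],[0,0,-20,0,0,0,0],[0,0,-20,0,0,0,0],[0,0,-15,0,0,0,0],[0,0,-5,0,0,0,0]]

```text
time_s: 4.15
eef_pos: [0.5089, -0.3433, 0.2282]
eef_rot: [0.002, 0.986, 0.165, 0.001]
wrist_force: [0.6, 0.3, -0.8]
opening: 0.18
grasp_force: 58.4
```

Run:
```python
from h import *
to([.539,.158,.226],60)
```

```text
t 4.15 pos [ 0.5089 -0.3433  0.2282] yaw 19.01 shift [ 191.8 -464.1    0.9] turn [ 4.100e-03 -4.000e-04 -7.154e-01] open 0.1796100641904826 F [ 0.6  0.3 -0.8]
```

Emit:
jog_arm:
  series:
    - [[10,-24,0,0,0,0,0],[16,-38,0,0,0,0,0],[16,-39,0,0,0,0,0],[16,-39,0,0,0,0,0],[16,-39,0,0,0,0,0],[16,-39,0,0,0,0,0],[16,-39,0,0,0,0,0],[16,-39,0,0,0,0,0],[16,-39,0,0,0,0,0],[16,-39,0,0,0,0,0]]

```text
time_s: 5.15
eef_pos: [0.5313, 0.063, 0.2249]
eef_rot: [-0.0, 0.986, 0.165, -0.0]
wrist_force: [0.0, 0.3, -0.3]
opening: 0.181
grasp_force: 58.5
```

Emit:
jog_arm:
  series:
    - [[16,-39,0,0,0,0,0],[16,-39,0,0,0,0,0],[6,-12,0,0,0,0,0],[0,0,0,0,0,-0.1,0],[0,0,0,0,0,-0.14,0],[0,0,0,0,0,-0.14,0],[0,0,0,0,0,-0.14,0],[0,0,0,0,0,-0.14,0],[0,0,0,0,0,-0.055,0],[0,0,0,0,0,0,0]]

```text
time_s: 6.15
eef_pos: [0.5383, 0.158, 0.2248]
eef_rot: [-0.0, 0.866, 0.5, -0.001]
wrist_force: [-0.7, -0.7, -0.5]
opening: 0.179
grasp_force: 58.6
```

Run:
```python
from h import *
to([.539,.158,.226],60)
c=shot('wrist','w1'); cv2.imwrite('pics/w1b.png',cv2.resize(c['frame'],(800,600)))
shot('scene','sc1');shot('top','top1')
```

```text
t 6.15 pos [0.5383 0.158  0.2248] yaw 59.96 shift [ 0.3  0.7 -1.2] turn [-0.0007  0.0008 -0.0006] open 0.17889325763902625 F [-0.7 -0.7 -0.5]
```

View pics/w1b.png

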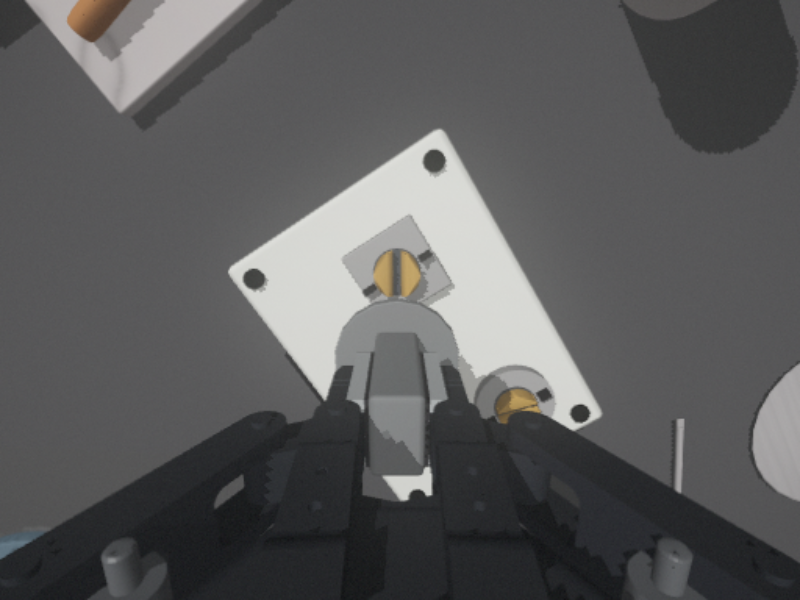

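The wrist view shows the screw head at (397,273), its slot vertical from (396.5,250) to (397,295), and the held disc with x-extent 335 to 459 and its top edge at y = 299. I check against the calibration.

Run:
```python
from h import *
c=load('w1'); s=.64
f=lambda x,y,z:pix_z(c,(x+.5)*s-.5,(y+.5)*s-.5,z)
a,b=f(396.5,250,.067),f(397,295,.067)
print(c['xyz'],'head',f(397,273,.069),'slot',(a+b)/2,ang(b,a))
print('ribs',f(369,291,.058),f(427,256,.058),ang(f(369,291,.058),f(427,256,.058)), (f(369,291,.058)+f(427,256,.058))/2)
l,r=f(335,357,.2135),f(459,357,.2135); print('disc',(l+r)/2,np.linalg.norm(l-r),'front',f(397,299,.2135))
t=load('top1');cv2.imwrite('pics/t1.png',np.hstack([cv2.resize(t['frame'][110:250,100:240],(400,400)),cv2.resize(load('sc1')['frame'][60:200,210:350],(400,400))]))
```

```text
[0.57400512 0.21864033 0.3661015 ] head [0.54070391 0.16093442 0.069     ] slot [0.5403828  0.16073555 0.067     ] 60.554914726666404
ribs [0.51411959 0.15735228 0.058     ] [0.56512461 0.15881188 0.058     ] 1.639172373324583 [0.5396221  0.15808208 0.058     ]
disc [0.53998221 0.1597707  0.2135    ] 0.0487392658071121 front [0.55187358 0.18031413 0.2135    ]
```

View pics/t1.png

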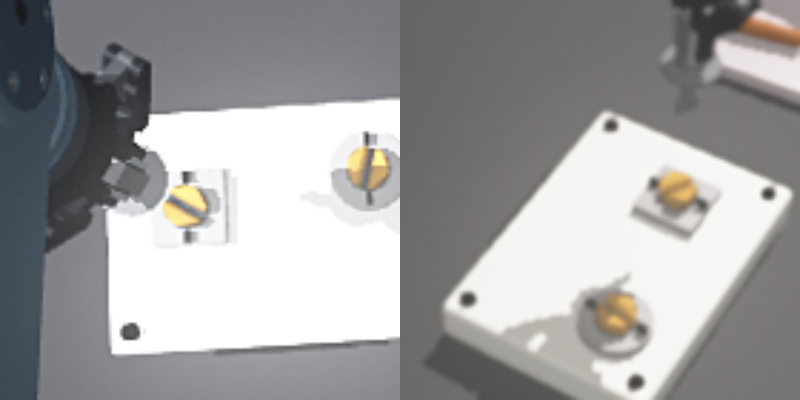

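The offsets agree within 1–2 mm, so I shift 1 mm along and 0.5 mm across, then descend to just above the head.

Emit:
jog_arm:
  series:
    - [[1,0.5,5,0,0,0,0],[0,0,12,0,0,0,0],[0,0,14,0,0,0,0],[0,0,14,0,0,0,0],[0,0,14,0,0,0,0],[0,0,12,0,0,0,0],[0,0,8,0,0,0,0],[0,0,5,0,0,0,0],[0,0,3,0,0,0,0],[0,0,0,0,0,0,0]]

```text
time_s: 7.3
eef_pos: [0.5395, 0.1593, 0.1382]
eef_rot: [0.0, 0.866, 0.5, -0.0]
wrist_force: [-0.7, 1.1, -0.3]
opening: 0.179
grasp_force: 58.6
```

Emit:
jog_arm:
  series:
    - [[0,0,1,0,0,0,0],[0,0,1,0,0,0,0],[0,0,1,0,0,0,0],[0,0,1,0,0,0,0],[0,0,1,0,0,0,0],[0,0,1,0,0,0,0],[0,0,1,0,0,0,0],[0,0,1,0,0,0,0],[0,0,1,0,0,0,0],[0,0,0,0,0,0,0]]

```text
time_s: 8.3
eef_pos: [0.5393, 0.1593, 0.1291]
eef_rot: [-0.0, 0.866, 0.5, -0.0]
wrist_force: [0.1, -0.1, -0.1]
opening: 0.179
grasp_force: 58.6
```

Emit:
jog_arm:
  series:
    - [[0,0,1,0,0,0,0],[0,0,1,0,0,0,0],[0,0,1,0,0,0,0],[0,0,1,0,0,0,0],[0,0,1,0,0,0,0],[0,0,0.5,0,0,0,0],[0,0,0.5,0,0,0,0],[0,0,0.5,0,0,0,0],[0,0,0,0,0,0,0],[0,0,0,0,0,0,0]]

```text
time_s: 9.3
eef_pos: [0.5394, 0.1594, 0.1228]
eef_rot: [-0.0, 0.866, 0.5, -0.0]
wrist_force: [-0.3, -0.0, -0.2]
opening: 0.18
grasp_force: 58.6
```

Run:
```python
from h import *
to([.539,.158,.121],1.6)
```

```text
t 9.3 pos [0.5394 0.1594 0.1228] yaw 59.98 shift [-1.4  0.3  1.8] turn [-0.      0.      1.0189] open 0.17976464766464162 F [-0.3 -0.  -0.2]
```

The blade is about 2 mm off the slot floor with no contact force. I turn clockwise (about +rz).

Emit:
jog_arm:
  series:
    - [[0,0,0,0,0,0.05,0],[0,0,0,0,0,0.1,0],[0,0,0,0,0,0.1,0],[0,0,0,0,0,0.1,0],[0,0,0,0,0,0.1,0],[0,0,0,0,0,0.1,0],[0,0,0,0,0,0.1,0],[0,0,0,0,0,0.1,0],[0,0,0,0,0,0.1,0],[0,0,0,0,0,0.05,0]]

```text
time_s: 10.3
eef_pos: [0.5391, 0.1597, 0.1228]
eef_rot: [-0.0, 0.997, 0.072, -0.0]
wrist_force: [-0.9, 2.2, -0.1]
opening: 0.176
grasp_force: 58.7
```

Emit:
jog_arm:
  series:
    - [[0,0,0,0,0,0.05,0],[0,0,0,0,0,0.05,0],[0,0,0,0,0,0.05,0],[0,0,0,0,0,0.03,0],[0,0,0,0,0,0.02,0],[0,0,0,0,0,0,0],[0,0,0,0,0,0,0],[0,0,0,0,0,0,0],[0,0,0,0,0,0,0],[0,0,0,0,0,0,0]]

```text
time_s: 11.3
eef_pos: [0.5393, 0.1596, 0.1228]
eef_rot: [-0.0, 1.0, -0.026, -0.0]
wrist_force: [-1.7, 3.0, 1.1]
opening: 0.179
grasp_force: 58.7
```

Run:
```python
from h import *
to([.539,.158,.121],1.6); print(ctrl.get_obs()['torque'])
c=shot('scene','sc2');t=shot('top','top2')
cv2.imwrite('pics/s2.png',np.hstack([cv2.resize(t['frame'][110:250,100:240],(400,400)),cv2.resize(c['frame'][80:180,260:360],(400,400))]))
```

```text
t 11.3 pos [0.5393 0.1596 0.1228] yaw -3.04 shift [-0.2  1.6  1.8] turn [-0.0004  0.0003 -0.0809] open 0.17870046243966614 F [-1.7  3.   1.1]
[0.88360427 0.31257401 0.0088874 ]
```

View pics/s2.png

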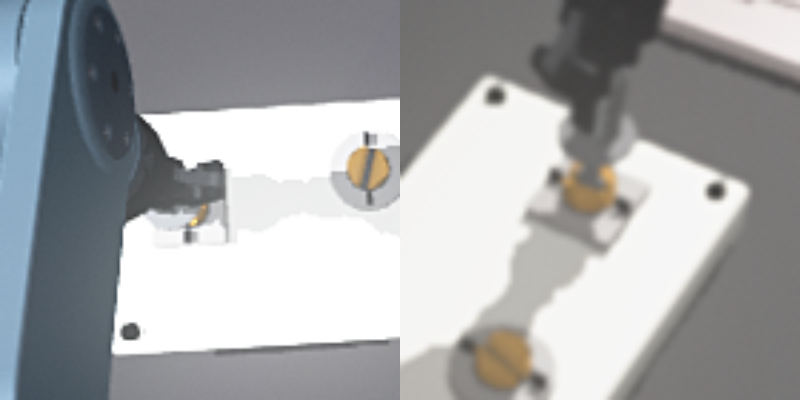

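The blade is in the screw (right panel, head at (588,190)), and the round screw is unchanged. I lift out and inspect the slot.

Emit:
jog_arm:
  series:
    - [[0,0,-2,0,0,0,0],[0,0,-4,0,0,0,0],[0,0,-8,0,0,0,0],[0,0,-12,0,0,0,0],[0,0,-15,0,0,0,0],[0,0,-15,0,0,0,0],[0,0,-15,0,0,0,0],[0,0,-15,0,0,0,0],[0,0,-12,0,0,0,0],[0,0,-5,0,0,0,0]]

```text
time_s: 12.4
eef_pos: [0.5402, 0.1594, 0.2278]
eef_rot: [-0.0, 1.0, -0.027, 0.001]
wrist_force: [1.1, 0.1, -0.5]
opening: 0.181
grasp_force: 58.9
```

Run:
```python
from h import *
to([.5089,-.3433,.226],19)
c=shot('wrist','w3');cv2.imwrite('pics/w3b.png',cv2.resize(c['frame'],(800,600)))
```

```text
t 12.4 pos [0.5402 0.1594 0.2278] yaw -3.04 shift [ -4.5 503.6   1.7] turn [ 2.000e-04 -2.600e-03 -3.848e-01] open 0.18116038794787256 F [ 1.1  0.1 -0.5]
```

View pics/w3b.png

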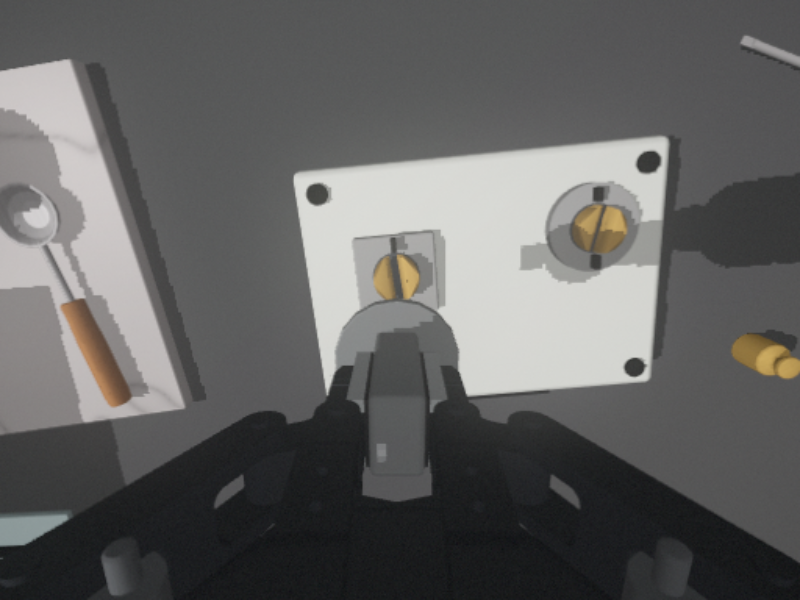

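The slot, (394,257) to (399,298), is in line with the rib at (394,244). I carry the tool back to the stand.

Emit:
jog_arm:
  series:
    - [[0,20,0,0,0,0,0],[-0.5,40,0,0,0,0,0],[-0.5,40,0,0,0,0,0],[-0.5,40,0,0,0,0,0],[-0.5,40,0,0,0,0,0],[-0.5,40,0,0,0,0,0],[-0.5,40,0,0,0,0,0],[-0.5,40,0,0,0,0,0],[-0.5,40,0,0,0,0,0],[-0.5,40,0,0,0,0,0]]

```text
time_s: 13.45
eef_pos: [0.514, -0.2213, 0.2251]
eef_rot: [-0.0, 1.0, -0.027, -0.001]
wrist_force: [-0.2, 1.6, 0.6]
opening: 0.177
grasp_force: 58.9
```

Emit:
jog_arm:
  series:
    - [[0,40,0,0,0,0,0],[0,40,0,0,0,0,0],[0,30,0,0,0,0,0],[0,13,0,0,0,0,0],[0,0,0,0,0,0,0],[0,0,0,0,0,0,0],[0,0,0,0,0,0,0],[0,0,0,0,0,0,0],[0,0,0,0,0,0,0],[0,0,0,0,0,0,0]]

```text
time_s: 14.45
eef_pos: [0.5084, -0.3421, 0.226]
eef_rot: [0.0, 1.0, -0.026, 0.0]
wrist_force: [0.5, -1.2, -2.1]
opening: 0.18
grasp_force: 58.9
```

Run:
```python
from h import *
to([.509,-.343,.076],-3)
c=shot('wrist','w4');cv2.imwrite('pics/w4b.png',cv2.resize(c['frame'],(800,600)))
```

```text
t 14.45 pos [ 0.5084 -0.3421  0.226 ] yaw -3.0 shift [  0.6   0.8 150. ] turn [ 0.0002 -0.0002  0.0001] open 0.1802895244388364 F [ 0.5 -1.2 -2.1]
```

View pics/w4b.png

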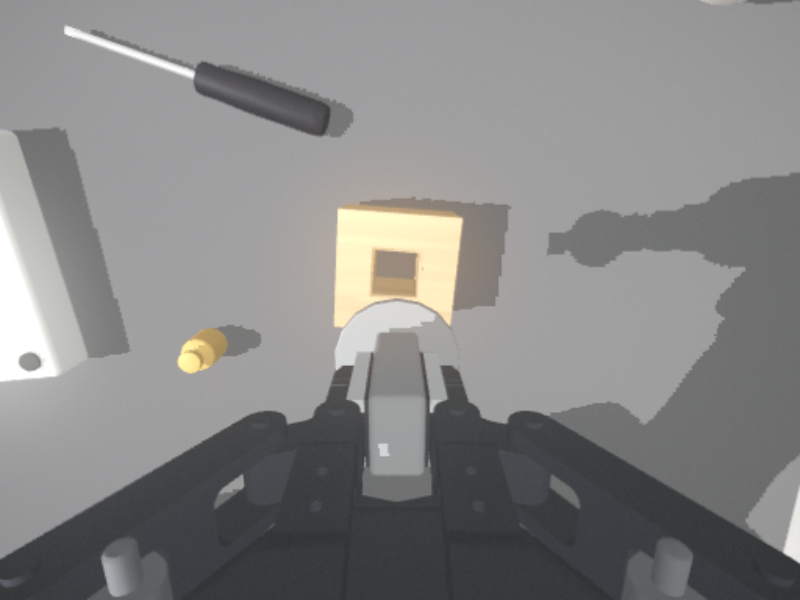

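The hole centre at (395,272) sits where the screw did when it was aligned, so I lower the tool.

Emit:
jog_arm:
  series:
    - [[0.6,0.8,10,0,0,0,0],[0,0,20,0,0,0,0],[0,0,20,0,0,0,0],[0,0,20,0,0,0,0],[0,0,15,0,0,0,0],[0,0,15,0,0,0,0],[0,0,15,0,0,0,0],[0,0,15,0,0,0,0],[0,0,12,0,0,0,0],[0,0,0,0,0,0,0]]

```text
time_s: 15.5
eef_pos: [0.5077, -0.3425, 0.0814]
eef_rot: [-0.001, 1.0, -0.027, -0.001]
wrist_force: [-0.6, 0.4, -1.5]
opening: 0.178
grasp_force: 58.9
```

Emit:
jog_arm:
  series:
    - [[0,0,2,0,0,0,0],[0,0,1,0,0,0,0],[0,0,1,0,0,0,0],[0,0,1,0,0,0,0],[0,0,1,0,0,0,0],[0,0,0.5,0,0,0,0],[0,0,0.5,0,0,0,0],[0,0,0,0,0,0,0],[0,0,0,0,0,0,0],[0,0,0,0,0,0,0]]

```text
time_s: 16.5
eef_pos: [0.5088, -0.3436, 0.0768]
eef_rot: [0.0, 1.0, -0.027, 0.0]
wrist_force: [-1.2, -0.6, -0.7]
opening: 0.183
grasp_force: 58.9
```

Emit:
jog_arm:
  series:
    - [[0,0,0.5,0,0,0,0],[0,0,0,0,0,0,0],[0,0,0.5,0,0,0,0],[0,0,0,0,0,0,0],[0,0,0,0,0,0,30],[0,0,0,0,0,0,60],[0,0,0,0,0,0,85],[0,0,0,0,0,0,85],[0,0,0,0,0,0,85],[0,0,0,0,0,0,85]]

```text
time_s: 17.5
eef_pos: [0.5087, -0.3436, 0.0758]
eef_rot: [0.0, 1.0, -0.027, -0.0]
wrist_force: [0.5, 0.7, 0.4]
opening: 0.993
grasp_force: 0.0
```

Emit:
jog_arm:
  series:
    - [[0,0,0,0,0,0,85],[0,0,-5,0,0,0,85],[0,0,-10,0,0,0,85],[0,0,-20,0,0,0,85],[0,0,-25,0,0,0,85],[0,0,-25,0,0,0,85],[0,0,-25,0,0,0,85],[0,0,-25,0,0,0,85],[0,0,-15,0,0,0,85],[0,0,0,0,0,0,85]]

```text
time_s: 18.5
eef_pos: [0.5099, -0.3447, 0.2292]
eef_rot: [0.002, 1.0, -0.027, 0.002]
wrist_force: [0.1, -0.2, 0.5]
opening: 0.993
grasp_force: 0.0
```

Run:
```python
from h import *
c=shot('wrist','w5');s=shot('scene','sc5')
cv2.imwrite('pics/e.png',np.hstack([cv2.resize(c['frame'][100:240,180:320],(400,400)),cv2.resize(s['frame'][210:330,110:230],(400,400))]))
t=load('sc0')
to([.509,-.343,.226],-3)
```

```text
t 18.6 pos [ 0.5085 -0.3434  0.2254] yaw -3.05 shift [ 0.4 -0.4 -0.6] turn [-0.0001  0.0002 -0.0009] open 0.9972415547028005 F [ 0.6  0.  -0.8]
```

View pics/e.png

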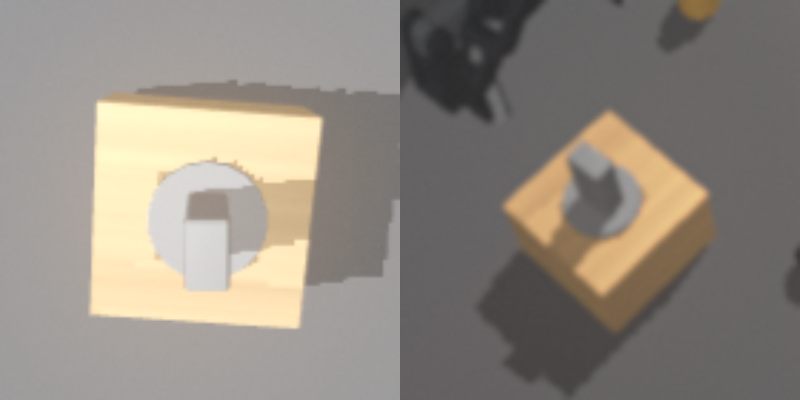

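The tool stands upright with its disc, centred at (208,218) in the left panel, flat on the stand. The gripper is clear of it, so I hand in.

```bash
python3 -c "
from bench import ctrl
print(ctrl.hand_in())"
```

```text
the job is handed in; nothing more can be done
None
```

The job is handed in at about 18.6 s: the square-housing screw's slot is in line with its ribs, the round-housing screw was left alone, and the tool is back upright in the stand with its disc on the top; the hand-in returned no verdict, so this rests on my last pictures.

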